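Swing the leather press's heavy beam over the cutting die

TASK

The heavy swing beam of the leather press runs almost without friction: swing it round until its round press head stands centred over the ring-shaped cutting die on the log block, bring it to rest there, see it stand quite still for at least four seconds, and finish with your hand off it. Move it only by the sprung orange push pad on top of it, gently: do not lean on the green beam or the head, do not knock the pad hard, and do not let the beam fly round fast or run into its end stops. Leave the mallet, mug, jar and tray alone.

Things in the scene. Friction and masses are not known exactly. Their poses are not given: they have to be found in the camera images.
- beam (a joint): Beam angle about its vertical hinge, rad; grows as the head swings to +y; 0 = square to the base. Starts negative, the die lies at a positive angle. End stops at -0.95 and 0.95: stay within 0.90. Inertia of all that swings 0.50 kg m2 nominal (0.75 to 1.3 times), bearing friction 0.002 N m + 0.008 N m s/rad: at 0.1 rad/s it coasts about 1 rad. Limit 0.6 rad/s.
- pad (a joint): Sideways spring travel of the orange push pad on the beam, m: 0 = neutral, positive towards growing beam angle. Spring 30 N/m both ways, damping 1.5 N s/m, limits -0.045 and 0.045. It turns the beam on a 0.32 m lever: torque = 30 x pad x 0.32 N m. A beam that runs onto a hand held still is thrown back by the spring.
- cushion: Orange push pad on top of the beam: slick block (friction 0.1), 110 mm along the beam, 100 mm across it (too wide to grip), 60 mm tall, 175 to 235 mm above the bench; origin in the middle of its underside, 320 mm from the hinge axis. Push its flat sides with closed fingers pointing down: the -y side to drive the beam to larger angles, the +y side to brake it or send it back.
- pivot (a point): Point on the beam's vertical hinge axis, 160 mm above the bench, beyond the work as seen by the robot. The beam at joint angle 0 points along this point's -x. Base plate 150 x 170 mm with a 72 mm steel column, fixed to the bench; its place and yaw differ from run to run.
- head (a point): Centre of the underside of the steel press head, 150 mm in diameter (green shoulder of 124 mm above it), at the beam's free end below the push pad, 320 mm from the hinge axis; underside 82 mm above the bench.
- casting: The rigid green beam with its steel head: beam 300 mm long, 100 mm wide, from 117 to 159 mm above the bench. Origin on the hinge axis at bench height; its -x axis points along the beam to the head. It turns with joint beam. Keep the robot off it.
- die (a point): Centre of the top of the cutting die, a steel ring about 70 mm across with a red middle, on leather on a log block (220 mm across, 50 mm tall); its top is 69 mm above the bench. Fixed, 320 mm from the hinge axis, so the head passes 13 mm above it. The goal angle follows from the directions pivot to die and pivot to head.
- mallet: Carver's wooden mallet lying on the bench, head 100 x 72 mm, origin under the middle of its head. Leave alone.
- mug: Amber glass mug, 76 mm across, 90 mm tall, origin under its centre. Leave alone.
- jar: Blue jar with an orange cap, 80 mm across, 100 mm tall, origin under its centre. Leave alone.
- tray: Wooden tray 160 x 220 x 45 mm, origin under its centre. Leave alone.

How it is judged (in metres and radians):
On the way:
1. the press head stands over the die and the beam stays at rest there for four seconds (horizontal distance between head and die below 0.035 m and velocity of joint beam between -0.035 and 0.035 rad/s), for 4 s.
At the end, for the whole second after the job is handed in: The head's centre is within 35 mm (about 0.11 rad of beam angle) of the die's centre seen from above, the beam is at rest (under 0.035 rad/s), the mallet, mug, jar and tray are where they were (30 mm), and the robot touches nothing (all of step 1 and distance of each of mallet, mug, jar, tray from where it was at the start of the episode below 0.03 m).
It fails at once if the beam ran into an end stop (beyond 0.90 rad) (value of joint beam above 0.9 rad or value of joint beam below -0.9 rad).
It fails at once if the beam flew round faster than 0.6 rad/s (velocity of joint beam above 0.6 rad/s or velocity of joint beam below -0.6 rad/s).
It fails at once if the robot leaned on the green beam or the head (over 1 N) instead of the push pad (contact force between any of the arm, the fingers and casting_c0 above 1 N or contact force between any of the arm, the fingers and casting_c1 above 1 N or contact force between any of the arm, the fingers and casting_c2 above 1 N or contact force between any of the arm, the fingers and casting_c3 above 1 N).
It fails at once if the pad was knocked hard (over 10 N) (contact force between any of the fingers, the arm and cushion above 10 N).
It fails at once if a bystander was moved more than 30 mm (distance of any of mallet, mug, jar, tray from where it was at the start of the episode above 0.03 m).
It also fails if it takes over 42 s, if anything falls off the work surface, if the arm or the gripper's body presses on something with over 40 N, if the wrist force passes 120 N, or if a joint passes its speed limit or range.

ROBOT

A 6-joint arm with a two-finger parallel gripper is mounted at the origin on the work surface. World frame = base frame: x ahead of the robot, y to its left, z up, the work surface at z = 0. Lengths are in mm, angles in degrees, forces in N, time in s.
With the tool pointing down it reaches from about 325 to 775 mm from the base axis. Payload 5.5 kg.
Tool frame: the origin (TCP) lies midway between the tips of the shut fingers; the grasp point (between the pads) lies 19 mm behind it (r.tcp_to_grasp is the distance from the TCP to the grasp point, in mm); z points along the fingers, y is the line along which they close (so a half turn about z gives the same grasp; the last joint's range is limited). The gripper opens to 85 mm and grips with 20 to 120 N. Pads are 22 mm wide; open, the fingers measure 114 mm over their backs; the gripper's body (76 mm by 85 mm) begins 54 mm behind the grasp point. The pads swing forward as they close: fully open they stand 13 mm farther back than shut.
Start: joints at [-68.91, 5.22, 70.514, -0, 104.267, -3.249], TCP at [247.284, -546.687, 231.275] pointing down, gripper open.
Joint ranges: [-164.24, 164.24], [-49.07, 125.15], [9.68, 141.18], [-86.29, 266.29], [3.28, 154.24], [-151.56, 151.56]. Speed limits (degrees/s): [147.25, 147.25, 172.46, 180, 180, 180].

INTERFACE

Orientations are given as [roll, pitch, yaw] about the fixed x, y, z axes, in that order (R = Rz(yaw) Ry(pitch) Rx(roll)).
In Python, from workcell import telemetry, optics, r gives the robot as it stands.
- The arm moves only by the shell command python3 -m handwheel 'ROWS' [FORCE]. ROWS is a JSON object of lists of equal length, an entry for each row: "twist": the turn, a rotation vector about the tool's x, y, z in rad, a list of three; "slide": the shift along the tool's x, y, z in cm, a list of three; "hand": the closure, from -1 (fully open) to 1 (shut). In form: {"twist": [[wx, wy, wz], ...], "slide": [[x, y, z], ...], "hand": [hand, ...]}. A call has 1 to 10 rows; each row is the pose to reach, as a shift and turn from the pose commanded when the call began, along the tool's axes at that moment; what a row does not reach only later rows make up. A row lasts 1/10 s, in which the tool goes at most 50 mm and 8.59 degrees, less where a joint would pass 70% of its speed; a pose out of reach is approached as far as the arm can. A call with a gripper value outside its range is refused whole. The fingers move at their own pace and stop on an object; FORCE is the grip in N (left out, the last holds). Time passes only in rows, so rows that repeat a pose let the fingers close. It gives the time, the measured TCP pose, the force, the opening and the grip force at its end, in the units of the state.
- telemetry.observe(): the state, without advancing time (a new reading comes with each control period).
- optics.camera(name): name is "scene" or "side" or "wrist"; returns the picture (420x560x3 uint8, red, green, blue); there is no depth.
- optics.camera_info(name): a dict with "vfov" (degrees; the focal length in pixels is half the picture's height over the tangent of half this angle, whatever the lens; pixels are square), "cx", "cy" (the principal point, pixels), "k1" (the pictures are not rectified: a ray, as slopes to the right and down, at radius r is drawn at 1 + k1 r^2 times it, then the intrinsics apply), "R" (3x3) and "t" (3): a world point X has camera coordinates R X + t; the wrist camera has in their place "tool_from_camera" (4x4, takes a point from camera to tool coordinates, whose origin is the TCP and whose axes are the flange's). Camera axes: x right, y down, z forward; pixel columns grow to the right and rows downward; lengths in mm; the calibration is good to about 2 mm. A picture is of the moment at which its call begins: read the wrist's pose just before it. camera_info takes no time and is no camera call.
- r.hand_in(): hands the job in; it is judged then, once.
Trained networks look in the newest picture that a camera, given by its name, has taken for a name from the list of things; names that differ only in an ending like _2 or _b are one class to them, and where a whole thing is asked for, a point or a joint stands for the part that bears it (a point fixed in the world has none). Each returns a list of dicts, best first, with "score" (0 to 1); they miss things now and then, are a little off and sometimes report something else, mostly with a low value. They report only what shows in the picture. A call takes as long as a camera call.
- optics.look_for(camera, target): "box" ([centre column, centre row, width, height] in pixels, round what is visible of it).
The state is a dict: "t": time; "joint_positions": joint angles; "joint_vel": joint speeds; "joint_torque": joint torques, N m; "tool_pos": TCP position; "tcp_rot": TCP orientation; "ft_force": force on the tool from outside, world axes, zero at the start; "torque": the same for the moment, N m; "width": finger opening in mm; "gripper_force": force on a finger pad.
Only numpy, scipy, OpenCV 4.12 (cv2) and the standard library are available. Lean on these libraries where they do the work, as an engineer would, in place of code of your own. Each camera call takes 0.05 s, during which the arm holds its last target. There are 200 camera calls.

## Working session

There is one attempt and no reset: what is moved stays moved. The work goes in short steps, Python scripts to look and compute and a shell command to move; the robot and the scene stay as the last step left them, time stands still between calls to the robot, and variables do not carry over. Pictures are saved under pics/ and viewed, at most 10 in all, crops included, and the job is handed in when it is done.

```bash
mkdir -p pics; ls
cat > h.py <<'E'
import numpy as np, cv2
from workcell import telemetry, optics, r
from scipy.spatial.transform import Rotation as Ro
def pose(s=None):
    s=s or telemetry.observe(); T=np.eye(4)
    T[:3,:3]=Ro.from_euler('xyz',s['tcp_rot'],degrees=True).as_matrix(); T[:3,3]=s['tool_pos']; return T
def cal(n):
    i=optics.camera_info(n)
    if 'R' in i: R=np.array(i['R']);t=np.array(i['t'])
    else:
        C=np.linalg.inv(pose()@np.array(i['tool_from_camera'])); R=C[:3,:3];t=C[:3,3]
    return 210/np.tan(np.radians(i['vfov']/2)),i['cx'],i['cy'],i['k1'],R,t
def at_z(c,px,z):
    f,cx,cy,k,R,t=c
    u=np.array([(px[0]-cx)/f,(px[1]-cy)/f]); v=u.copy()
    for _ in range(20): v=u/(1+k*(v@v))
    d=R.T@np.array([*v,1]); o=-R.T@t
    return o+d*(z-o[2])/d[2]
def proj(c,X):
    f,cx,cy,k,R,t=c
    p=R@np.array(X,float)+t; v=p[:2]/p[2]; v=v*(1+k*(v@v)); return f*v+[cx,cy]
def snap(n,fn=None):
    im=optics.camera(n)
    if fn: cv2.imwrite('pics/'+fn,im[:,:,::-1])
    return im
E
python3 - <<'E'
from h import *
print(telemetry.observe())
for n in ('scene','side'):
    c=cal(n); print(n, c[0:4], -c[4].T@c[5]); snap(n,n+'0.png')
    for t in ('cushion','head','die','pivot','casting','mallet','mug','jar','tray'):
        print(t,[(round(d['score'],2),np.round(d['box'],0)) for d in optics.look_for(n,t)][:2])
E
```

```text
pics
{'t': 0.0, 'joint_positions': array([-6.89098015e+01,  5.26313948e+00,  7.05833424e+01, -1.61971629e-03,
        1.04265445e+02, -3.24903942e+00]), 'joint_vel': array([ 0.0148633 ,  0.0072995 , -0.02295267, -0.00255512,  0.05456125,
        0.04563571]), 'joint_torque': array([ 9.06987734e-04, -4.58729231e+01, -4.18023491e+01,  5.14979342e-05,
        1.16669474e-02, -5.11677058e-06]), 'tool_pos': array([ 247.16751802, -546.41476712,  230.13611521]), 'tcp_rot': array([-1.79888164e+02, -4.77555448e-03,  2.43388357e+01]), 'ft_force': array([ 0.08012979,  0.35238488, -0.36395654]), 'torque': array([-0.02360239,  0.0148883 ,  0.00697918]), 'gripper_force': 0.0, 'width': 85.67494885888202}
scene (np.float64(403.36649727023996), 275.8231369578721, 208.06209478633758, -0.010547987903067109) [1003.34350202  531.51139152 1113.24271283]
cushion [(0.63, array([266., 154.,  40.,  44.]))]
head [(0.67, array([243., 201.,  91., 137.]))]
die []
pivot [(0.79, array([240., 216., 105., 174.]))]
casting [(0.92, array([245., 200.,  91., 138.]))]
mallet [(0.96, array([349., 334.,  89.,  46.]))]
mug [
[... 169 characters left out ...]
tray [(0.87, array([189., 152.,  65.,  62.]))]
side (np.float64(399.4614367671856), 276.03257684550965, 207.6304988354267, -0.0019418353354330744) [1007.85377507 -755.22189563 1284.07883783]
cushion [(0.95, array([233., 211.,  40.,  39.]))]
head [(0.61, array([274., 220., 129.,  56.]))]
die [(0.97, array([274., 189.,  55.,  47.]))]
pivot [(0.83, array([278., 233., 135.,  85.])), (0.41, array([158., 294.,  23.,  36.]))]
casting [(0.91, array([277., 219., 131.,  57.]))]
mallet [(0.74, array([334., 165.,  37.,  45.]))]
mug [(0.65, array([289., 143.,  13.,  30.]))]
jar [(0.94, array([158., 293.,  29.,  31.])), (0.73, array([205., 330.,  85.,  81.]))]
tray [(0.7, array([205., 330.,  83.,  83.]))]
```

View pics/scene0.png

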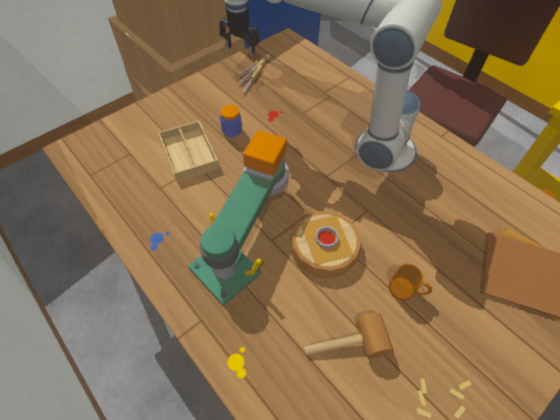

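View pics/side0.png

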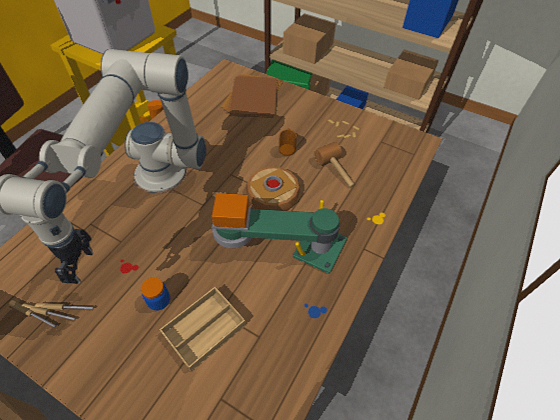

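```bash
cat > fit.py <<'E'
from h import *
from scipy.optimize import least_squares
def mask(im,lo,hi,box):
    m=cv2.inRange(cv2.cvtColor(im,cv2.COLOR_RGB2HSV),lo,hi); k=np.zeros_like(m); x,y,w,h=box; k[y:y+h,x:x+w]=m[y:y+h,x:x+w]; 
    n,l,st,ce=cv2.connectedComponentsWithStats(k); i=1+np.argmax(st[1:,4]); return (l==i).astype(np.uint8),ce[i],st[i]
def padpix(c,px,py,phi):
    d=np.array([np.cos(phi),np.sin(phi)]); n=np.array([-d[1],d[0]]); o=np.array([px,py])+320*d
    P=[proj(c,[*(o+a*55*d+b*50*n),z]) for a in(-1,1) for b in(-1,1) for z in(175,235)]
    h=cv2.convexHull(np.array(P,np.float32)); return h
def feats(h):
    m=cv2.moments(h); x=h.reshape(-1,2); return np.array([m['m10']/m['m00'],m['m01']/m['m00'],*x.min(0),*x.max(0)])
E
python3 - <<'E'
from fit import *
C={n:cal(n) for n in('scene','side')}; I={n:cv2.imread(f'pics/{n}0.png')[:,:,::-1].copy() for n in C}
F={};die=[];piv=[]
for n,pb,rb,gb in(('scene',(235,125,60,60),(312,225,30,30),(195,215,50,50)),('side',(205,185,50,50),(260,172,28,24),(305,205,40,30))):
    m,ce,st=mask(I[n],(5,170,60),(17,255,255),pb); F[n]=cv2.findContours(m,0,1)[0][0]; print(n,'pad',ce,st)
    im=I[n].copy(); 
    m,ce,st=mask(im,(0,150,90),(6,255,255),rb); print('red',ce,st); die.append(at_z(C[n],ce,66)); print(die[-1])
    m,ce,st=mask(im,(60,60,30),(95,255,255),gb); print('green',ce,st)
d=np.mean(die,0)[:2]
def res(p):
    e=np.concatenate([feats(padpix(C[n],*p))-feats(F[n]) for n in C]); return np.append(e,(np.hypot(*(p[:2]-d))-320)/4)
for a0 in (-2.5,np.pi,2.5,1.9):
    c=at_z(C['side'],feats(F['side'])[:2],205)[:2]; s=least_squares(res,[c[0]-320*np.cos(a0),c[1]-320*np.sin(a0),a0],x_scale=[50,50,.2])
    p=s.x; print(s.cost,p,'pad',p[:2]+320*np.array([np.cos(p[2]),np.sin(p[2])]),'goal',np.degrees(np.arctan2(*(d-p[:2])[::-1])),np.degrees(p[2]))
print(s.fun.round(1))
print('disc',at_z(C['scene'],(220,241),200),at_z(C['side'],(325,219),200),at_z(C['scene'],(220,241),160),at_z(C['side'],(325,219),160))
for t,b,z in(('mug',(289,143),45),('jar',(155,294),50),('tray',(204,330),22),('mallet',(330,155),36)): print(t,at_z(C['side'],b,z))
E
```

```text
scene pad [264.36684303 160.03703704] [243 130  44  45 567]
red [326.36129032 237.4       ] [318 232  17  12 155]
[476.89240891 155.34502554  66.        ]
green [223.38816739 234.84704185] [ 201  215   44   43 1386]
side pad [229.98938992 210.0132626 ] [ 212  193   37   35 1131]
red [272.82051282 183.24358974] [267 179  13   9  78]
[478.6252674 145.8845386  66.       ]
green [321.18413598 221.53116147] [305 209  34  26 706]
80.24017199179276 [744.10274089  46.95949079  -2.54444974] pad [ 479.48018782 -132.97078573] goal 158.7350877189616 -145.78623147449866
470.46555119468934 [ 796.05718938 -134.0260963     3.13885453] pad [ 476.05838896 -133.14989682] goal 138.1950679334831 179.84311689106494
1266.7824064522133 [ 732.32027448 -275.81185063    2.57967782] pad [ 461.52461834 -105.31342654] goal 120.83568951078783 147.80465161566158
2106.306553303234 [ 572.17418399 -392.99421872    1.88955104] pad [471.89122521 -89.11376825] goal 99.85298256751175 108.2632997376394
[ 10.3  -1.9   7.    5.5  13.5  10.4   5.9  -9.3   4.5 -12.5   6.6  -5.9
  57.9]
disc [763.40370335  30.01607194 200.        ] [766.40529682   2.4403531  200.        ] [752.89434826   8.05059387 160.        ] [757.49640681  30.39633645 160.        ]
mug [410.29589049 400.23550667  45.        ]
jar [ 385.65407513 -459.63790446   50.        ]
tray [ 588.71864925 -467.85289263   22.        ]
mallet [595.6958373 436.7771789  36.       ]
```

Run:
```python
from fit import *
C={n:cal(n) for n in('scene','side')}; I={n:cv2.imread(f'pics/{n}0.png')[:,:,::-1].copy() for n in C}
F={};out=[]
for n,pb in(('scene',(240,125,52,52)),('side',(205,185,50,50))):
    m,ce,st=mask(I[n],(5,190,60),(22,255,255),pb); F[n]=max(cv2.findContours(m,0,1)[0],key=len); print(n,'pad',st,feats(F[n]).round(0))
def res(p):
    return np.concatenate([feats(padpix(C[n],*p))-feats(F[n]) for n in C])
def fun(q): # pivot, phi, disc height, die
    e=res(q[:3]); dd=[proj(C[n],[*q[:2],q[3]])-u for n,u in(('scene',(220,241)),('side',(325,219)))]
    de=[proj(C[n],[*q[4:6],69])-u for n,u in(('scene',(326.5,237.5)),('side',(273.5,183)))]
    return np.concatenate([e,*dd,*de,[(np.hypot(*(q[4:6]-q[:2]))-320)/3]])
s=least_squares(fun,[757,18,-2.55,178,478,150],x_scale=[50,50,.2,10,20,20],loss='soft_l1'); q=s.x
print(s.cost,q.round(3),s.fun.round(1)); 
print('pad',q[:2]+320*np.array([np.cos(q[2]),np.sin(q[2])]),'goal turn deg',np.degrees(np.arctan2(*(q[4:6]-q[:2])[::-1])),np.degrees(q[2]))
big=[]
for n in C:
    im=cv2.resize(I[n],None,fx=4,fy=4,interpolation=2)
    def dr(P,col):cv2.polylines(im,[np.int32([(proj(C[n],p)+.5)*4 for p in P])],True,col,1)
    cv2.polylines(im,[np.int32((padpix(C[n],*q[:3])+.5)*4)],True,(0,0,255),2)
    th=np.linspace(0,2*np.pi,40)
    dr([[q[4]+35*np.cos(a),q[5]+35*np.sin(a),69] for a in th],(255,0,255))
    dr([[q[4]+110*np.cos(a),q[5]+110*np.sin(a),50] for a in th],(0,255,255))
    dr([[q[0]+36*np.cos(a),q[1]+36*np.sin(a),q[3]] for a in th],(255,255,0))
    x,y=(195,125) if n=='scene' else(205,160); big.append(im[4*y:4*y+600,4*x:4*x+ 680][:, :680])
cv2.imwrite('pics/ov.png',cv2.resize(np.hstack(big),(800,354))[:,:,::-1])
```

```text
scene pad [ 243  131   44   44 1330] [265. 152. 243. 131. 286. 174.]
side pad [ 212  193   37   35 1114] [230. 210. 212. 193. 248. 227.]
11.51802049162859 [756.726  16.265  -2.643 174.632 475.651 156.357] [-1.  -0.4 -2.1 -2.8 -0.4  1.1 -1.2  0.7 -2.2 -0.2 -0.9  1.5  0.   0.
 -1.6  0.3  0.5 -0.6  0.  -2.2 -2. ]
pad [ 475.71229435 -136.80861169] goal turn deg 153.5076508413885 -151.42202144933907
```

View pics/ov.png

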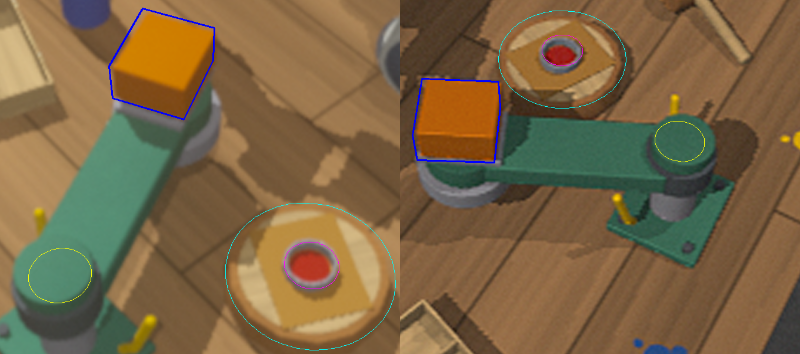

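The overlay fits: pad at about (476,-137), pivot at about (757,16), die at about (476,156), so the beam has to turn about 55° (0.96 rad). First I move behind the pad's -y side with the fingers shut.

```bash
python3 -m handwheel '{"twist":[[0,0,-0.02],[0,0,-0.04],[0,0,-0.06],[0,0,-0.075],[0,0,-0.075],[0,0,-0.075],[0,0,-0.075],[0,0,-0.075],[0,0,-0.075],[0,0,-0.075]],"slide":[[2,-1,0],[6,-3,0],[10.4,-5.1,0.5],[14.8,-7.3,1],[19.2,-9.5,1.5],[23.6,-11.7,2],[28,-13.9,2.5],[32.4,-16,3],[36,-17.8,3.5],[38.4,-19,3.5]],"hand":[1,1,1,1,1,1,1,1,1,1]}'
cat > look.py <<'E'
import sys; from fit import *
PV=np.array([756.7,16.3])
def beam(n,fn=None,box=None):
    c=cal(n); t=telemetry.observe()['t']; im=snap(n,fn)
    h=cv2.inRange(cv2.cvtColor(im,cv2.COLOR_RGB2HSV),(5,190,60),(22,255,255))
    k=np.zeros_like(h)
    for phi in np.linspace(-2.75,-4.0,30): cv2.fillConvexPoly(k,np.int32(padpix(c,*PV,phi)),255)
    h&=cv2.dilate(k,np.ones((7,7)))
    nn,l,st,ce=cv2.connectedComponentsWithStats(h); i=1+np.argmax(st[1:,4])
    ct=max(cv2.findContours((l==i).astype(np.uint8),0,1)[0],key=len)
    hull=(l==i)
    best=[]
    for phi in np.arange(-2.5,-4.1,-.01):
        m=np.zeros(h.shape,np.uint8); cv2.fillConvexPoly(m,np.int32(np.round(padpix(c,*PV,phi)*16)),1,shift=4)
        best.append(((m>0)&hull).sum()/((m>0)|hull).sum())
    b=np.array(best); j=int(b.argmax()); j=min(max(j,2),len(b)-3); p=np.polyfit(np.arange(-2,3),b[j-2:j+3],2)
    phi=-2.5-.01*(j+np.clip(-p[1]/2/p[0],-1,1))
    return t,phi,b.max(),st[i]
if __name__=='__main__':
    for n in ('scene','side'):
        t,phi,q,st=beam(n); d=np.array([np.cos(phi),np.sin(phi)]); tg=np.array([np.sin(phi),-np.cos(phi)])
        s=telemetry.observe(); o=s['tool_pos'][:2]-PV
        print(n,'t%.2f phi %.3f (to go %.3f) iou %.2f area %d | tcp along beam %.0f, ahead of pad centre %.0f'%(t,phi,phi+3.604,q,st[4],o@d,o@tg))
    print(s['tool_pos'].round(1),s['tcp_rot'].round(1),s['ft_force'].round(2))
E
python3 look.py; python3 -c "
from h import *
snap('side','side1.png')"
```

```text
t: 2.0
tool_pos: [520.0, -212.6, 195.4]
tcp_rot: [-179.9, 0.0, 28.8]
ft_force: [-0.7, -0.2, 0.4]
width: 0.1
gripper_force: 0.0
scene t2.00 phi -2.658 (to go 0.946) iou 0.79 area 1207 | tcp along beam 313, ahead of pad centre -91
side t2.05 phi -2.686 (to go 0.918) iou 0.27 area 345 | tcp along beam 313, ahead of pad centre -101
[ 520.5 -212.3  195.8] [-179.9   -0.    28.9] [ 0.12 -0.57 -0.14]
```

View pics/side1.png

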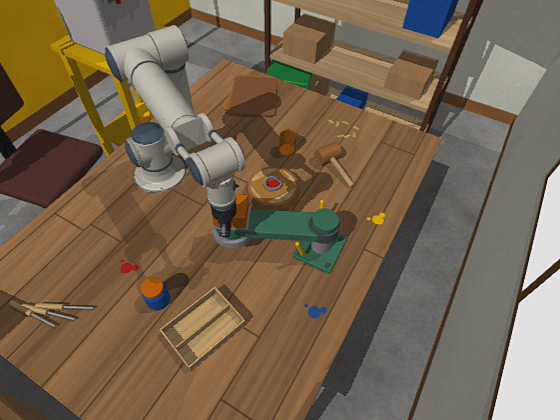

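Side view: the shut fingers stand just behind the pad (about (228,215)) without touching it, and the scene camera still tracks the pad. I start the gentle push at 25 mm/s.

```bash
python3 -m handwheel '{"twist":[[0,0,0],[0,0,0],[0,0,0],[0,0,0],[0,0,0],[0,0,0],[0,0,0],[0,0,0],[0,0,0],[0,0,0]],"slide":[[0,-0.4,0],[0,-0.8,0],[0,-1.2,0],[0,-1.6,0],[0,-2,0],[0,-2.25,0],[0,-2.5,0],[0,-2.75,0],[0,-3,0],[0,-3.25,0]],"hand":[1,1,1,1,1,1,1,1,1,1]}'
python3 - <<'E'
from look import *
print(beam('scene','s2.png')[:3])
E
```

```text
t: 3.15
tool_pos: [503.2, -186.7, 196.3]
tcp_rot: [180.0, 0.0, 28.6]
ft_force: [-0.3, -0.5, -0.0]
width: 0.2
gripper_force: 0.1
(3.15, np.float64(-2.670181410658385), np.float64(0.78748370273794))
```

```bash
python3 -m handwheel '{"twist":[[0,0,0],[0,0,0],[0,0,0],[0,0,0],[0,0,0],[0,0,0],[0,0,0],[0,0,0],[0,0,0],[0,0,0]],"slide":[[0,-0.25,0],[0,-0.5,0],[0,-0.75,0],[0,-1,0],[0,-1.25,0],[0,-1.5,0],[0,-1.75,0],[0,-2,0],[0,-2.25,0],[0,-2.5,0]],"hand":[1,1,1,1,1,1,1,1,1,1]}'
python3 - <<'E'
from look import *
print(beam('scene','s3.png')[:3]); print(telemetry.observe()['tool_pos'])
E
```

```text
t: 4.2
tool_pos: [491.2, -164.6, 196.3]
tcp_rot: [-180.0, -0.0, 28.6]
ft_force: [0.2, -0.2, -0.3]
width: 0.2
gripper_force: 0.1
(4.2, np.float64(-2.745256418515724), np.float64(0.8109137055837563))
[ 491.08629279 -164.36885319  196.29355129]
```

View pics/s3.png

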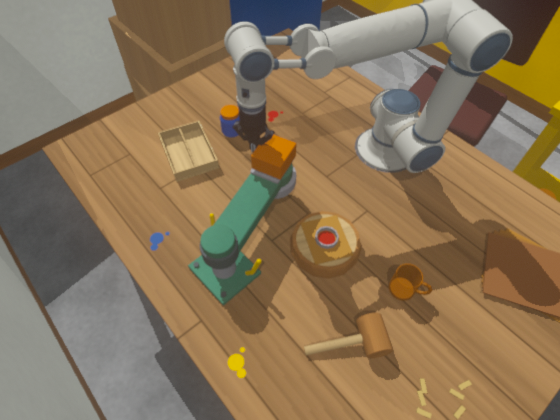

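The scene shows the pad at (273,155) moving away with the fingers at its back. Three more push rows, then back off.

```bash
python3 -m handwheel '{"twist":[[0,0,0],[0,0,0],[0,0,0],[0,0,0],[0,0,0],[0,0,0]],"slide":[[0,-0.25,0],[0,-0.5,0],[0,-0.75,0],[0,-0.5,0],[0,1,-1],[0,1.5,-4]],"hand":[1,1,1,1,1,1]}'
python3 - <<'E'
from look import *
a=beam('scene');print(a[:3]); print(telemetry.observe()['tool_pos'])
for i in range(3): b=beam('scene')
print(b[:3],'w',(a[1]-b[1])/(b[0]-a[0])); b=beam('side');print(b[:3])
E
```

```text
t: 4.85
tool_pos: [497.7, -178.4, 233.0]
tcp_rot: [-179.7, 0.2, 28.6]
ft_force: [-0.3, 0.3, 0.1]
width: 0.2
gripper_force: 0.0
(4.85, np.float64(-2.8198815246638453), np.float64(0.8634085213032582))
[ 499.36350277 -179.36046942  240.87460987]
(5.0, np.float64(-2.845834586302838), np.float64(0.8629283489096573)) w 0.17302041092661605
(5.05, np.float64(-2.8589707540794014), np.float64(0.4723127035830619))
```

```bash
python3 -m handwheel '{"twist":[[0,0,0.12],[0,0,0.25],[0,0,0.38],[0,0,0.5],[0,0,0.63],[0,0,0.75],[0,0,0.85],[0,0,0.9],[0,0,0.935],[0,0,0.935]],"slide":[[1,-2,-3],[3,-6,-3],[5,-10,-3],[7,-14,-3],[9,-18,-3],[11,-22,-3],[13,-26,-3],[15,-30,-3],[16.5,-33,-3],[16.9,-34.1,-3]],"hand":[1,1,1,1,1,1,1,1,1,1]}'
python3 - <<'E'
from look import *
a=[beam(n)[:3] for n in('scene','side')*2];print(np.round(a,3)); s=telemetry.observe(); print(s['t'],s['tool_pos'],s['tcp_rot'])
E
```

```text
t: 6.1
tool_pos: [482.3, 205.2, 264.5]
tcp_rot: [179.9, 0.1, -24.7]
ft_force: [0.2, 0.2, -0.2]
width: 0.4
gripper_force: 0.0
[[ 6.1   -2.981  0.869]
 [ 6.15  -2.996  0.868]
 [ 6.2   -2.988  0.868]
 [ 6.25  -3.01   0.862]]
6.3 [483.30160226 201.41006236 265.6822732 ] [ 1.79926943e+02  1.78155645e-02 -2.49204933e+01]
```

```bash
python3 -m handwheel '{"twist":[[0,0,0],[0,0,0],[0,0,0],[0,0,0],[0,0,0]],"slide":[[0,0,3],[0,0,6],[0,0,7],[0,0,7],[0,0,7]],"hand":[1,1,1,1,1]}'
python3 - <<'E'
from look import *
a=[beam(n)[:3] for n in('scene','side')*4];print(np.round(a,3)); s=telemetry.observe(); print(s['t'],s['tool_pos'],s['tcp_rot'])
E
```

```text
t: 6.8
tool_pos: [483.9, 201.6, 197.7]
tcp_rot: [-179.9, -0.1, -25.0]
ft_force: [-0.0, 0.4, 0.6]
width: -0.4
gripper_force: 0.0
[[ 6.8   -3.069  0.847]
 [ 6.85  -3.084  0.859]
 [ 6.9   -3.076  0.854]
 [ 6.95  -3.096  0.856]
 [ 7.    -3.087  0.847]
 [ 7.05  -3.107  0.867]
 [ 7.1   -3.1    0.851]
 [ 7.15  -3.116  0.852]]
7.2 [483.52572378 202.40502658 196.80228468] [-1.79968897e+02 -2.99391028e-02 -2.49239508e+01]
```

```bash
python3 -m handwheel '{"twist":[[0,0,0],[0,0,0],[0,0,0],[0,0,0],[0,0,0],[0,0,0],[0,0,0],[0,0,0],[0,0,0],[0,0,0]],"slide":[[0,0,0],[0,0,0],[0,0,0],[0,0,0],[0,0,0],[0,0,0],[0,0,0],[0,0,0],[0,0,0],[0,0,0]],"hand":[1,1,1,1,1,1,1,1,1,1]}' >/dev/null; python3 -m handwheel '{"twist":[[0,0,0],[0,0,0],[0,0,0],[0,0,0],[0,0,0],[0,0,0]],"slide":[[0,0,0],[0,0,0],[0,0,0],[0,0,0],[0,0,0],[0,0,0]],"hand":[1,1,1,1,1,1]}'
python3 - <<'E'
from look import *
a=[beam(n,n+'4.png')[:3] for n in('scene','side')];a+=[beam(n)[:3] for n in('scene','side')];print(np.round(a,3)); s=telemetry.observe(); print(s['t'],s['tool_pos'])
for x in a:
    phi=x[1];o=s['tool_pos'][:2]-PV; print(o@[np.sin(phi),-np.cos(phi)], o@[np.cos(phi),np.sin(phi)])
a=cv2.imread('pics/scene4.png')[100:310,170:450];b=cv2.imread('pics/side4.png')[100:310,170:450];cv2.imwrite('pics/v4.png',cv2.resize(np.hstack([a,b]),(800,300)))
E
```

```text
t: 8.8
tool_pos: [483.4, 202.3, 196.3]
tcp_rot: [180.0, -0.0, -24.9]
ft_force: [0.8, -0.8, -0.3]
width: -0.0
gripper_force: 0.0
[[ 8.8   -3.287  0.78 ]
 [ 8.85  -3.315  0.852]
 [ 8.9   -3.3    0.769]
 [ 8.95  -3.323  0.848]]
9.0 [483.39010414 202.28028788 196.31741026]
144.34977350320708 297.4056313247032
136.02102360871032 301.30590400871864
140.53831264754083 299.22558268345733
133.5528462753625 302.4080089974832
```

View pics/v4.png

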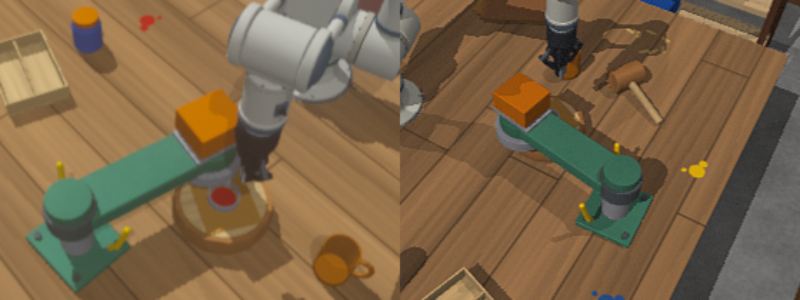

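Both views: the beam is swinging toward the waiting fingers, which stand clear on the +y side beyond the die.

```bash
python3 -m handwheel '{"twist":[[0,0,0],[0,0,0],[0,0,0],[0,0,0],[0,0,0],[0,0,0],[0,0,0],[0,0,0],[0,0,0],[0,0,0]],"slide":[[0,0,0],[0,0,0],[0,0,0],[0,0,0],[0,0,0],[0,0,0],[0,0,0],[0,0,0],[0,0,0],[0,0,0]],"hand":[1,1,1,1,1,1,1,1,1,1]}' >/dev/null
python3 - <<'E'
from look import *
for n in ('side','side'):
    t,phi,q,_=beam(n); s=telemetry.observe(); o=s['tool_pos'][:2]-PV; print(t,phi,q,o@[np.sin(phi),-np.cos(phi)])
E
```

```text
10.0 -3.4316014138936892 0.8486782133090246 100.06089883454953
10.05 -3.44 0.8462238398544131 97.39335463312572
```

```bash
python3 -m handwheel '{"twist":[[0,0,0],[0,0,0],[0,0,0],[0,0,0],[0,0,0],[0,0,0],[0,0,0],[0,0,0],[0,0,0],[0,0,0]],"slide":[[0,0,0],[0,0,0],[0,0,0],[0,0,0],[0,0,0],[0,0,0],[0,0,0],[0,0,0],[0,-0.16,0],[0,-0.32,0]],"hand":[1,1,1,1,1,1,1,1,1,1]}' >/dev/null;  python3 -m handwheel '{"twist":[[0,0,0],[0,0,0],[0,0,0],[0,0,0],[0,0,0],[0,0,0],[0,0,0],[0,0,0]],"slide":[[0,-0.16,0],[0,-0.32,0],[0,-0.48,0],[0,-0.64,0],[0,-0.8,0],[0,-0.96,0],[0,-1.12,0],[0,-1.28,0]],"hand":[1,1,1,1,1,1,1,1]}';python3 - <<'E'
from look import *
for n in ('side',):
    t,phi,q,_=beam(n); s=telemetry.observe(); o=s['tool_pos'][:2]-PV; print(t,phi,q,o@[np.sin(phi),-np.cos(phi)])
E
```

```text
t: 11.9
tool_pos: [490.2, 216.9, 196.3]
tcp_rot: [-180.0, -0.0, -24.9]
ft_force: [0.1, -0.1, -0.4]
width: -0.0
gripper_force: 0.1
11.9 -3.589694261857714 0.7936936936936937 65.51239306032194
```

```bash
python3 -m handwheel '{"twist":[[0,0,0],[0,0,0],[0,0,0],[0,0,0],[0,0,0],[0,0,0],[0,0,0]],"slide":[[0,-0.16,0],[0,-0.32,0],[0,-0.48,0],[0,-0.64,0],[0,-0.8,0],[0,-1.5,0],[0,-3,0]],"hand":[1,1,1,1,1,1,1]}';python3 - <<'E'
from look import *
for n in ('side','side','scene','scene','side'):
    t,phi,q,_=beam(n); s=telemetry.observe(); o=s['tool_pos'][:2]-PV; print(t,phi,q,o@[np.sin(phi),-np.cos(phi)])
E
```

```text
t: 12.65
tool_pos: [503.0, 244.0, 196.5]
tcp_rot: [-180.0, -0.0, -25.0]
ft_force: [0.7, 0.6, 0.2]
width: 0.0
gripper_force: 0.0
12.65 -3.6222801454120885 0.8661710037174721 86.61630156066084
12.7 -3.6246244956836806 0.8697674418604651 84.92196758064314
12.75 -3.5952314389203153 0.6176620724859623 93.9116192137873
12.8 -3.5952336908766487 0.6166411434405309 93.46816152967185
12.85 -3.623803953471257 0.8739495798319328 83.85689302215927
```

Almost at rest. I wait a second clear of the pad and check the drift and the offset from the die.

```bash
python3 -m handwheel '{"twist":[[0,0,0],[0,0,0],[0,0,0],[0,0,0],[0,0,0],[0,0,0],[0,0,0],[0,0,0],[0,0,0],[0,0,0]],"slide":[[0,-1,0],[0,-2,0],[0,-3,0],[0,-4,0],[0,-5,-1],[0,-5,-3],[0,-5,-5],[0,-5,-5],[0,-5,-5],[0,-5,-5]],"hand":[1,1,1,1,1,1,1,1,1,1]}';python3 - <<'E'
from look import *
for n in ('scene','side'):
    print(beam(n,n+'5.png')[:3])
a=cv2.imread('pics/scene5.png')[120:300,190:430];b=cv2.imread('pics/side5.png')[120:300,170:410];cv2.imwrite('pics/v5.png',cv2.resize(np.hstack([a,b]),(800,300)))
E
```

```text
t: 13.9
tool_pos: [523.6, 289.4, 244.6]
tcp_rot: [179.9, 0.1, -24.9]
ft_force: [0.2, 1.6, -0.5]
width: 0.1
gripper_force: 0.0
(13.9, np.float64(-3.597691006019769), np.float64(0.8014293006636038))
(13.95, np.float64(-3.6315121606349985), np.float64(0.7385466034755134))
```

View pics/v5.png

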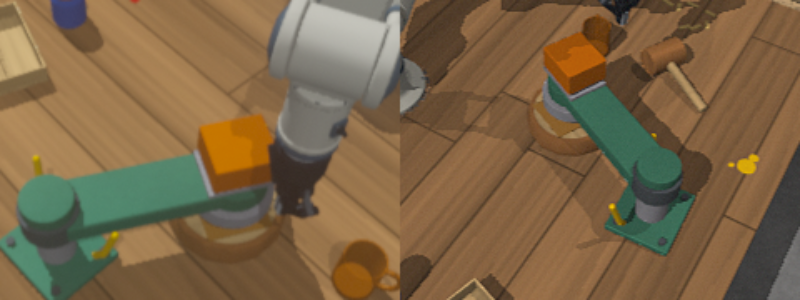

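The head stands over the log block in both views, within about 0.03 rad of the goal. I clear the hand further and wait.

```bash
python3 -m handwheel '{"twist":[[0,0,0],[0,0,0],[0,0,0],[0,0,0],[0,0,0],[0,0,0],[0,0,0],[0,0,0],[0,0,0],[0,0,0]],"slide":[[0,-1,-2],[0,-3,-4],[-2,-5,-6],[-4,-7,-8],[-6,-9,-8],[-6,-10,-8],[-6,-10,-8],[-6,-10,-8],[-6,-10,-8],[-6,-10,-8]],"hand":[1,1,1,1,1,1,1,1,1,1]}' | head -2; python3 -m handwheel '{"twist":[[0,0,0],[0,0,0],[0,0,0],[0,0,0],[0,0,0],[0,0,0],[0,0,0],[0,0,0],[0,0,0],[0,0,0]],"slide":[[0,0,0],[0,0,0],[0,0,0],[0,0,0],[0,0,0],[0,0,0],[0,0,0],[0,0,0],[0,0,0],[0,0,0]],"hand":[1,1,1,1,1,1,1,1,1,1]}' >/dev/null
python3 - <<'E'
from look import *
C={};q=np.array([756.7,16.3,0,0,475.65,156.4])
big=[]
for n in ('scene','side'):
    t,phi,iou,st=beam(n,n+'6.png'); print(t,phi,iou,st)
    im=cv2.resize(cv2.imread(f'pics/{n}6.png'),None,fx=3,fy=3); c=cal(n); th=np.linspace(0,6.283,40)
    def circ(x,y,r,z,col): cv2.polylines(im,[np.int32([(proj(c,[x+r*np.cos(a),y+r*np.sin(a),z])+.5)*3 for a in th])],True,col,1)
    circ(q[4],q[5],110,50,(255,255,0)); circ(q[4],q[5],75,82,(255,0,255)) ; circ(q[4],q[5],62,117,(0,0,255))
    u=np.int32(proj(c,[q[4],q[5],100])*3); big.append(im[u[1]-200:u[1]+200,u[0]-200:u[0]+200])
cv2.imwrite('pics/v6.png',np.hstack(big))
E
```

```text
t: 15.0
tool_pos: [511.8, 404.5, 326.3]
16.0 -3.5987773513264063 0.8657478305257784 [ 309  189   50   46 1696]
16.05 -3.6316054640475786 0.7470355731225297 [ 256  129   41   47 1165]
```

View pics/v6.png

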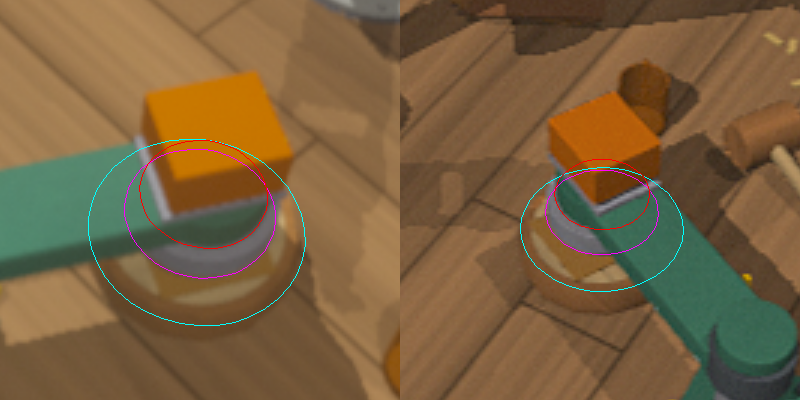

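The predicted head circle over the die matches the visible steel head to within about 10 mm in both views, and the drift is nil (-3.598 to -3.599 over 2 s). I wait out the four seconds with margin and hand in.

```bash
python3 -m handwheel '{"twist":[[0,0,0],[0,0,0],[0,0,0],[0,0,0],[0,0,0],[0,0,0],[0,0,0],[0,0,0],[0,0,0],[0,0,0]],"slide":[[0,0,0],[0,0,0],[0,0,0],[0,0,0],[0,0,0],[0,0,0],[0,0,0],[0,0,0],[0,0,0],[0,0,0]],"hand":[1,1,1,1,1,1,1,1,1,1]}' >/dev/null;python3 -m handwheel '{"twist":[[0,0,0],[0,0,0],[0,0,0],[0,0,0],[0,0,0],[0,0,0],[0,0,0],[0,0,0],[0,0,0],[0,0,0]],"slide":[[0,0,0],[0,0,0],[0,0,0],[0,0,0],[0,0,0],[0,0,0],[0,0,0],[0,0,0],[0,0,0],[0,0,0]],"hand":[1,1,1,1,1,1,1,1,1,1]}' |head -1
python3 - <<'E'
from look import *
print(beam('scene')[:3]); print(r.hand_in())
E
```

```text
t: 18.1
(18.1, np.float64(-3.5987779332646745), np.float64(0.8647269014803471))
the job is handed in; nothing more can be done
None
```

The beam came to rest with its head about 10 mm or less from the die's centre by camera, held still over 5 s, and I handed the job in at 18.1 s with the hand clear; no verdict was shown.

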